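# Put the scrub pads away in the push-open drawer

### The arm

A 6-joint arm with a two-finger parallel gripper is mounted at the origin on a cart in front of the work surface, level with it; the furniture and walls round the work are solid. World frame = base frame: x ahead of the robot, y to its left, z up, the work surface at z = 0. Lengths are in m, angles in rad, forces in N, time in s.
With the tool pointing down it reaches from about 0.35 to 0.975 m from the base axis. Payload 4.9 kg.
Tool frame: the origin (TCP) lies at the very end of the fingers, on their centre line; the grasp point (between the pads) lies 19 mm behind it; z points along the fingers, x is the direction in which the jaws open and shut, and the axes are right-handed (so a half turn about z gives the same grasp; the last joint's range is limited). The gripper opens to 85 mm and grips with 20 to 120 N. Pads are 22 mm wide; open, the fingers measure 114 mm over their backs; the gripper's body (76 mm by 85 mm) begins 54 mm behind the grasp point. The pads swing forward as they close: fully open they stand 13 mm farther back than shut.
Start: joints at [-1.385, 0.053, 1.613, -0, 1.476, -0.119], TCP at [0.188, -0.596, 0.231] pointing down, gripper open.
Joint ranges: [-3.01, 3.01], [-1.01, 2.22], [0.06, 2.58], [-1.02, 4.17], [0.09, 2.62], [-3.14, 3.14]. Speed limits (rad/s): [2.57, 2.57, 3.14, 3.14, 3.14, 3.14].

### API

Orientations are given as a unit quaternion [w, x, y, z].
In Python, from station import manip, grab_frame, get_calibration gives the robot as it stands. The module is installed in compiled form; this text tells all that it offers.
- The arm moves only by the shell command python3 -m creep 'ROWS'. ROWS is text: rows parted by semicolons, each of 5 numbers parted by spaces: the finger opening in m, from 0 to 0.0854, then the shift along the world's x, y, z in m, then the turn about the world's z in units of 8 degrees (1.0 is 8 degrees). A call has 1 to 10 rows; each row shifts and turns the commanded pose from where the row before left it; what a row does not reach is not made up. A row lasts 1/10 s, in which the tool goes at most 50 mm and 8.59 degrees, less where a joint would pass 70% of its speed; a pose out of reach is approached as far as the arm can. A call with a gripper value outside its range is refused whole. The fingers move at their own pace and stop on an object; the grip force is fixed at half the most. Time passes only in rows, so rows that do not move let the fingers close. It gives the time, the measured TCP pose, the force and the opening at its end, in the units of the state.
- manip.get_state(): the state, without advancing time (a new reading comes with each control period).
- grab_frame(name): name is "scene" or "top" or "wrist"; returns the picture (420x560x3 uint8, red, green, blue); there is no depth.
- get_calibration(name): a dict with "intrinsics" (3x3 intrinsics, pixels), "xyz" and "orientation" of the camera in the world. Camera axes: x right, y down, z forward; pixel columns grow to the right and rows downward; lengths in m; the calibration is good to about 2 mm. A picture is of the moment at which its call begins: read the wrist's pose just before it. get_calibration takes no time and is no camera call; for the wrist camera it gives the pose at the moment of the call.
- manip.hand_in(): hands the job in, once; it reports no verdict.
The state is a dict: "t": time; "qpos": joint angles; "qd": joint speeds; "effort": joint torques, N m; "tool_pos": TCP position; "ee_rot": TCP orientation; "force": force on the tool from outside, world axes, zero at the start; "ft_torque": the same for the moment, N m; "finger_gap": finger opening in m.
Only numpy, scipy, OpenCV 4.12 (cv2) and the standard library are available. Lean on these libraries where they do the work, as an engineer would, in place of code of your own. Each camera call takes 0.05 s, during which the arm holds its last target. There are 200 camera calls.

### The job

Press the front of the little push-open drawer so that it springs out, lay the pack of scrub pads flat in its own recess in the drawer (the wide one), then press the drawer in until its catch holds, and check that it stays shut when you let go. The lighter stays in its narrow recess beside the pads, and the salt shaker, egg cup and spice jar stay standing where they are.

Things in the scene. Friction and masses are not known exactly. Their poses are not given: they have to be found in the camera images.
- drawer (a joint): Opening of the drawer in m: 0 shut and held by its push-push catch (start), 0.13 fully open, -0.0075 hard stop. No handle. Press the shut front to about -0.007 and let go: a spring (3.5 N shut, 2.5 N open) drives it out to 0.13 within 1 s. Press it in slowly to about -0.007 again and let go: the catch holds at 0. Pressed less than 6 mm past 0, or slammed, it springs out again.
- drawer_box: White box of the drawer, fixed to the worktop, 170 deep x 200 wide x 78 high mm. Origin: centre of its underside, on the worktop; its x axis points from the front to the back, so the drawer opens along -x; y to the left seen from the front.
- drawer_front (a point): Centre of the outer face of the plain wooden drawer front (180 wide x 62 high mm, from 6 to 68 mm above the worktop; this point is 37 mm up). Moves with the drawer; when shut it stands 8 mm in front of the box. Axes as the drawer box: -x points out. Slow pushing here takes 2 to 6 N up to the hard stop.
- wide_recess (a point): Centre of the floor of the wide recess in the drawer's grey insert, the slot of the pads: 108 (x, front to back) x 57 (y) mm, 6 deep, floor 20 mm above the worktop. Moves with the drawer, 74 mm behind the outer face of the front, 22 mm left of its middle. Axes as the drawer box. Drawer side walls: tops 36 mm above the worktop, inner faces 58 mm to the left and 102 mm to the right of this point.
- narrow_recess (a point): Centre of the floor of the narrow recess, which holds the lighter: 82 mm along x x 32 mm along y, 6 mm deep; 72 mm to the right of the wide recess. Moves with the drawer.
- pads_center (a point): Centre (half-way up, 9 mm) of the flat green pack of scrub pads, a firm block 49 (own x) x 100 (own y) x 18 (own z) mm, about 50 g, lying loose on the worktop. Grasp it across its 49 mm side. It belongs with its long side along the drawer's depth, either way round.
- scrub_pads: The same pack; origin at the centre of its underside.
- lighter_center (a point): Centre of the lighter, 24 x 74 x 10 mm, lying in the narrow recess of the drawer.
- salt_shaker: Standing glass salt shaker, 44 mm across, 90 high; origin under its centre. Leave it alone.
- egg_cup: Standing egg cup, 48 mm across, 46 high; origin under its centre. Leave it alone.
- spice_jar: Standing spice jar, 46 mm across, 106 high; origin under its centre. Leave it alone.
Mind the look-alikes: they are no part of the job. What is meant by the scrub_pads is not red, and is the larger of those in its own colour.

How it is judged:
On the way, in this order (a step that is already met when the one before it is completed fails the run):
1. the drawer has sprung open (beyond 100 mm) (value of joint drawer above 0.1 m), for 0.2 s.
2. the pack lies flat in the wide recess of the open drawer, let go (value of joint drawer above 0.1 m and x of pads_center in the frame of wide_recess between -0.007 and 0.007 m and y of pads_center in the frame of wide_recess between -0.007 and 0.007 m and z of pads_center in the frame of wide_recess between 0.006 and 0.0115 m and angle between the y axis of scrub_pads and the x axis of wide_recess, either way round below 0.12 rad and contact force between the fingers and scrub_pads below 0.1 N), for 0.2 s.
At the end, for the whole second after the job is handed in: Drawer shut and held by its catch (opening -2 to 3 mm, still); pack let go, at rest, flat on the floor of the wide recess (centre within 7 mm of its centre each way, long side along the drawer within 0.12 rad); lighter in the narrow recess (within 20 mm) (value of joint drawer between -0.002 and 0.003 m and velocity of joint drawer between -0.01 and 0.01 m/s and x of pads_center in the frame of wide_recess between -0.007 and 0.007 m and y of pads_center in the frame of wide_recess between -0.007 and 0.007 m and z of pads_center in the frame of wide_recess between 0.006 and 0.0115 m and angle between the y axis of scrub_pads and the x axis of wide_recess, either way round below 0.12 rad and contact force between the fingers and scrub_pads below 0.1 N and distance between lighter_center and narrow_recess below 0.02 m and linear speed of scrub_pads below 0.02 m/s); the robot touches nothing.
It fails at once if the salt shaker is pushed away (over 30 mm) or tipped (distance of salt_shaker from where it was at the start of the episode above 0.03 m or angle between salt_shaker's own z axis and vertical above 0.5 rad).
It fails at once if the egg cup is pushed away (over 30 mm) or tipped (distance of egg_cup from where it was at the start of the episode above 0.03 m or angle between egg_cup's own z axis and vertical above 0.5 rad).
It fails at once if the spice jar is pushed away (over 30 mm) or tipped (distance of spice_jar from where it was at the start of the episode above 0.03 m or angle between spice_jar's own z axis and vertical above 0.5 rad).
It also fails if it takes over 69 s, if anything falls off the work surface, if the arm or the gripper's body presses on something with over 40 N, if the wrist force passes 120 N, or if a joint passes its speed limit or range.

## Working session

There is one attempt and no reset: what is moved stays moved. The work goes in short steps, Python scripts to look and compute and a shell command to move; the robot and the scene stay as the last step left them, time stands still between calls to the robot, and variables do not carry over. Pictures are saved under pics/ and viewed, about 8 in all and at most 12, crops included, and the job is handed in when it is done.

```bash
mkdir -p pics; cat > h.py <<'E'
import numpy as np, cv2
from scipy.spatial.transform import Rotation as R
from station import manip, grab_frame, get_calibration
def snap(n,f,crop=None,s=1):
    c=get_calibration(n); im=grab_frame(n)
    cv2.imwrite('pics/raw_'+f,im[:,:,::-1])
    if crop: x0,y0,x1,y1=crop; im=im[y0:y1,x0:x1]
    im=cv2.resize(im,None,fx=s,fy=s,interpolation=cv2.INTER_CUBIC)
    cv2.imwrite('pics/'+f,im[:,:,::-1]); return c
def cam(c):
    w,x,y,z=c['orientation']; return np.array(c['intrinsics']),np.array(c['xyz']),R.from_quat([x,y,z,w]).as_matrix()
def back(c,u,v,z):
    K,p,M=cam(c); d=M@np.linalg.solve(K,[u,v,1.]); return p+d*(z-p[2])/d[2]
def proj(c,P):
    K,p,M=cam(c); q=K@(M.T@(np.array(P)-p)); return q[:2]/q[2]
E
python3 - <<'E'
from h import *
for n in('scene','top'):
    c=snap(n,n+'1.png',None,1.42); print(n,c)
s=manip.get_state(); print(s)
E
```

```text
scene {'intrinsics': array([[476.68142475,   0.        , 281.0273138 ],
       [  0.        , 476.68142475, 213.88216083],
       [  0.        ,   0.        ,   1.        ]]), 'xyz': array([-0.42937254,  0.89443518,  0.66990584]), 'orientation': array([ 0.20862034, -0.31331522,  0.78045985, -0.4991929 ])}
top {'intrinsics': array([[467.28777224,   0.        , 277.92606844],
       [  0.        , 467.28777224, 213.82587794],
       [  0.        ,   0.        ,   1.        ]]), 'xyz': array([ 0.15479808, -0.1977544 ,  1.50411812]), 'orientation': array([-0.10966968,  0.80557944, -0.57698866,  0.07809236])}
{'t': 0.1, 'qpos': array([-1.38498668e+00,  5.32804838e-02,  1.61415659e+00,  6.91405474e-06,
        1.47599248e+00, -1.18979195e-01]), 'qd': array([ 0.00038334,  0.00216594, -0.00276956, -0.00042883, -0.00234393,
       -0.00120658]), 'effort': array([ 9.57712982e-04, -3.94904673e+01, -3.71361279e+01, -6.49579351e-05,
        3.91241920e-03, -1.02944307e-05]), 'tool_pos': array([ 0.18746762, -0.59563411,  0.23019244]), 'ee_rot': array([-6.29896612e-04,  8.06253692e-01, -5.91569219e-01, -6.68427241e-04]), 'force': array([ 0.0954564 ,  0.56782078, -0.18740997]), 'ft_torque': array([-0.03318939,  0.00846494,  0.00586649]), 'finger_gap': 0.08549206981190059}
```

View pics/top1.png

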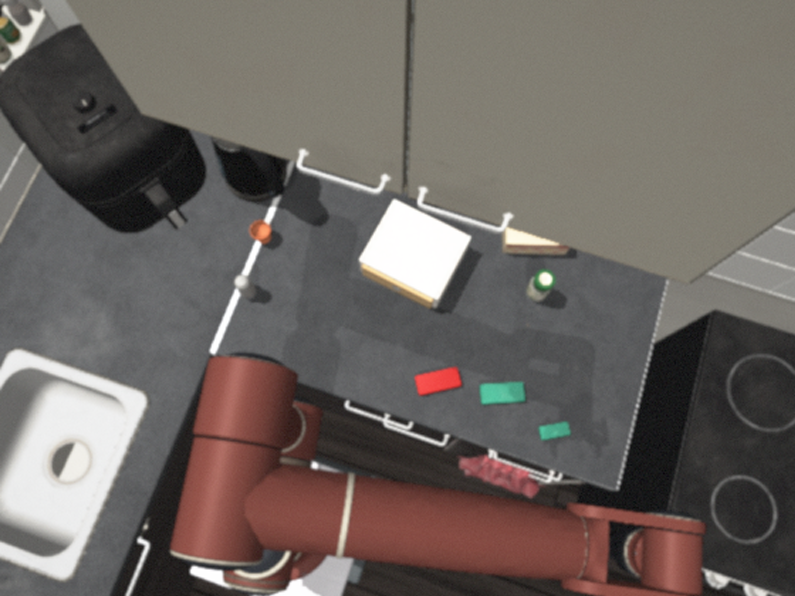

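View pics/scene1.png

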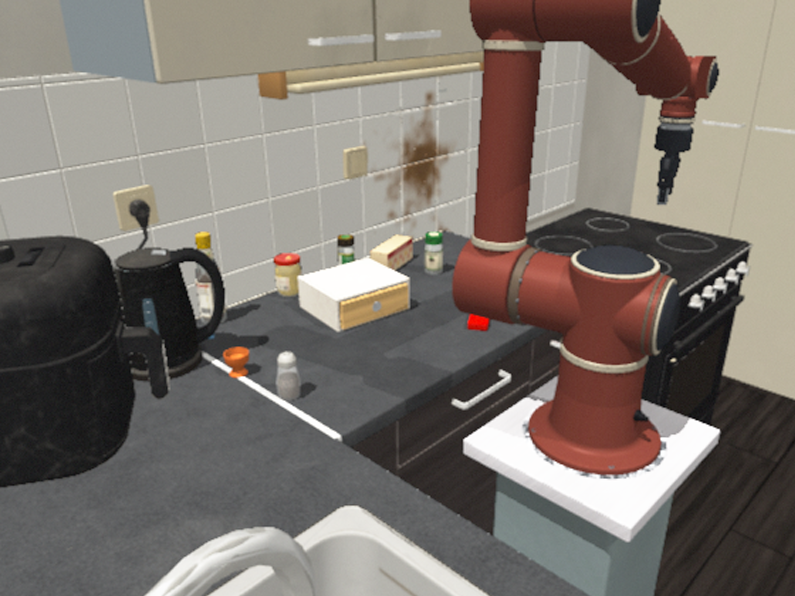

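The top view shows the white box at (415,250) with its wooden front facing lower-left. The large green pack is at (502,392), and the look-alikes are a red one at (438,381) and a small green one at (555,430). The spice jar is at (541,285), the shaker at (245,285) and the egg cup at (261,232). Next I'll enlarge the box and pack.

```bash
python3 - <<'E'
from h import *
im=cv2.imread('pics/raw_top1.png')
a=cv2.resize(im[132:222,245:345],None,fx=6,fy=6,interpolation=cv2.INTER_CUBIC)
cv2.imwrite('pics/box.png',a)
c=get_calibration('top')
hsv=cv2.cvtColor(im,cv2.COLOR_BGR2HSV)
m=cv2.inRange(hsv,(70,100,60),(95,255,255)); m[:240]=0
n,l,st,ce=cv2.connectedComponentsWithStats(m)
for i in range(1,n):
    if st[i,4]>40:
        cn=cv2.findContours((l==i).astype('uint8'),0,1)[0][0]
        b=cv2.boxPoints(cv2.minAreaRect(cn)); P=np.array([back(c,*p,.018)[:2] for p in b]); print(st[i,4],ce[i],back(c,*ce[i],.018),P.round(4).tolist())
for n,p in dict(jar=(541,290),salt=(247,290),egg=(261,236)).items(): print(n,back(c,p[0]/1.42,p[1]/1.42,.03))
print([back(c,u/1.42,v/1.42,.078).round(3) for u,v in((395,199),(470,238),(437,300),(360,262))])
E
```

```text
448 [353.28571429 276.35714286] [ 0.42567397 -0.35773322  0.018     ] [[0.4284, -0.3043], [0.4663, -0.3965], [0.4233, -0.4116], [0.3857, -0.3202]]
208 [389.94711538 303.125     ] [ 0.38202883 -0.49009067  0.018     ] [[0.3792, -0.4542], [0.4126, -0.5126], [0.3852, -0.5262], [0.352, -0.4681]]
jar [ 0.68101843 -0.37594556  0.03      ]
salt [0.46170915 0.26939491 0.03      ]
egg [0.59641582 0.28850309 0.03      ]
[array([0.768, 0.011, 0.078]), array([ 0.732, -0.183,  0.078]), array([ 0.567, -0.156,  0.078]), array([0.596, 0.036, 0.078])]
```

View pics/box.png

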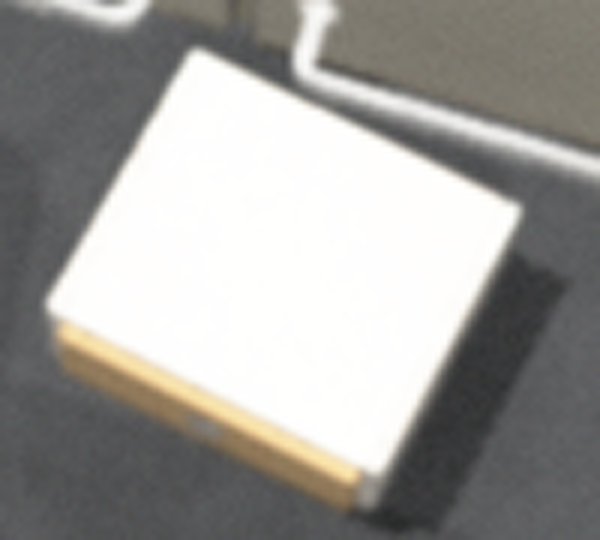

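The crop shows the top corners of the box at (195,46), (523,208), (378,478) and (45,308). I'll fit its pose to these.

```bash
cat >> h.py <<'E'
def fit(model,pts):
    m=np.array(model);p=np.array(pts)[:,:2]; a=m-m.mean(0);b=p-p.mean(0)
    th=np.arctan2((a[:,0]*b[:,1]-a[:,1]*b[:,0]).sum(),(a*b).sum()); c,s=np.cos(th),np.sin(th)
    t=p.mean(0)-np.array([[c,-s],[s,c]])@m.mean(0); return th,t,p-(m@np.array([[c,s],[-s,c]])+t)
E
python3 - <<'E'
from h import *
c=get_calibration('top')
q=[(195,46),(523,208),(378,478),(45,308)]
P=[back(c,u/6+245-.4,v/6+132-.4,.078) for u,v in q]
th,t,r=fit([(.085,.1),(.085,-.1),(-.085,-.1),(-.085,.1)],P); print('box',th,t,r.round(4).tolist())
M=np.array([[np.cos(th),-np.sin(th)],[np.sin(th),np.cos(th)]])
for n,x,y in(('front',-.093,0),('frontopen',-.223,0),('wide open',-.149,.022),('narrow open',-.149,-.05)): print(n,t+M@[x,y])
s=manip.get_state(); w,x,y,z=s['ee_rot']; m=R.from_quat([x,y,z,w]).as_matrix(); print(m.round(3), 'toolx yaw',np.degrees(np.arctan2(m[1,0],m[0,0])),'box',np.degrees(th))
E
```

```text
box -0.16236135898838983 [ 0.6682035  -0.07049537] [[0.0018, 0.001], [0.001, -0.001], [-0.0016, -0.0006], [-0.0011, 0.0006]]
front [ 0.57642661 -0.05546201]
frontopen [ 0.44813632 -0.03444765]
wide open [ 0.52471938 -0.02469901]
narrow open [ 0.51308065 -0.09575209]
[[ 0.3   -0.954 -0.   ]
 [-0.954 -0.3    0.002]
 [-0.002 -0.    -1.   ]] toolx yaw -72.53691167415049 box -9.30262062604319
```

```bash
python3 -m creep '0 .0215 .0342 0 -.335;0 .0215 .0342 0 -.335;0 .0215 .0342 0 -.335;0 .0215 .0342 0 -.335;0 .0215 .0342 0 -.335;0 .0215 .0342 0 -.335;0 .0215 .0342 0 -.335;0 .0215 .0342 0 -.335;0 .0215 .0342 0 -.335;0 .0215 .0342 0 -.335'; python3 -m creep '0 .0215 .0342 0 0;0 .0215 .0342 0 0;0 .0215 .0342 0 0;0 .0215 .0342 0 0;0 .0215 .0342 0 0;0 .0215 .0342 0 0;0 0 0 0 0;0 0 0 0 0'
cat > st.py <<'E'
from h import *
s=manip.get_state(); w,x,y,z=s['ee_rot']; m=R.from_quat([x,y,z,w]).as_matrix()
print('t',s['t'],'p',s['tool_pos'].round(4),'yaw',np.degrees(np.arctan2(m[1,0],m[0,0])).round(2),'F',s['force'].round(2),'gap',round(s['finger_gap'],4),'q6',s['qpos'][5].round(2))
E
python3 st.py
```

```text
t: 1.1
tool_pos: [0.4029, -0.2525, 0.2309]
ee_rot: [0.0, -0.646, 0.763, 0.0]
force: [1.1, -0.9, -1.0]
finger_gap: -0.0001
t: 1.9
tool_pos: [0.5314, -0.0483, 0.2306]
ee_rot: [-0.001, -0.648, 0.762, 0.0]
force: [-0.4, 0.1, 0.5]
finger_gap: 0.0
t 1.9 p [ 0.5314 -0.0483  0.2306] yaw -99.23 F [-0.36  0.05  0.48] gap 0.0 q6 1.5
```

```bash
python3 -m creep '0 0 0 -.04 0;0 0 0 -.04 0;0 0 0 -.04 0;0 0 0 -.04 0;0 0 0 -.035 0;0 0 0 0 0;0 0 0 0 0';  python3 -m creep '0 .006 -.001 0 0;0 .006 -.001 0 0;0 .006 -.001 0 0;0 .006 -.001 0 0;0 0 0 0 0;0 0 0 0 0'; python3 st.py
```

```text
t: 2.6
tool_pos: [0.531, -0.0498, 0.0364]
ee_rot: [-0.0, -0.647, 0.763, 0.0]
force: [-0.6, 0.2, 0.3]
finger_gap: 0.0
t: 3.2
tool_pos: [0.5557, -0.0529, 0.0364]
ee_rot: [-0.0, -0.647, 0.762, 0.0]
force: [-0.6, 0.2, -0.3]
finger_gap: -0.0004
t 3.2 p [ 0.5557 -0.0529  0.0364] yaw -99.33 F [-0.56  0.17 -0.29] gap -0.0004 q6 1.51
```

```bash
python3 - <<'E'
from h import *
snap('wrist','wr1.png',None,1.3)
E
```

```text
(no output)
```

View pics/wr1.png

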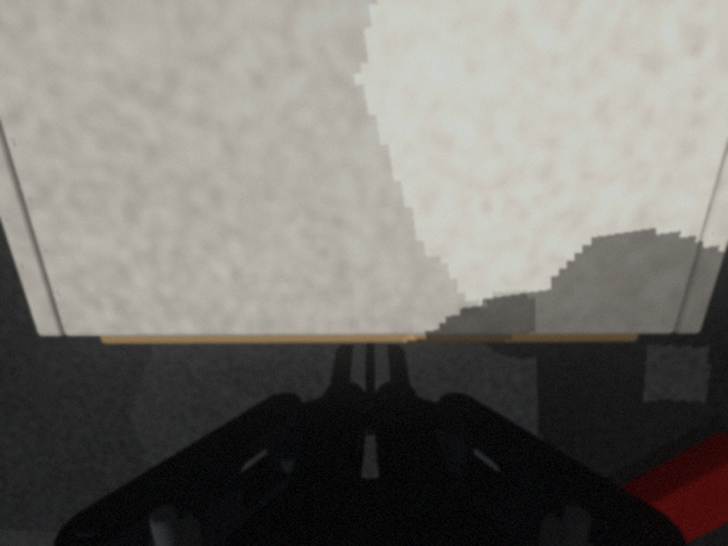

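The wrist view shows the box edge level at row 338 and the fingers centred on it at column 370, close to the front. I'll press slowly.

```bash
for i in 1; do python3 -m creep '0 .002 -.0003 0 0;0 .002 -.0003 0 0;0 .002 -.0003 0 0;0 0 0 0 0'; done; python3 -m creep '0 .002 -.0003 0 0;0 0 0 0 0'; python3 -m creep '0 .002 -.0003 0 0;0 0 0 0 0';python3 -m creep '0 .002 -.0003 0 0;0 0 0 0 0'
```

```text
t: 3.65
tool_pos: [0.5618, -0.0539, 0.0364]
ee_rot: [0.0, -0.647, 0.762, -0.0]
force: [0.9, 0.1, -0.5]
finger_gap: -0.0001
t: 3.85
tool_pos: [0.5638, -0.0542, 0.0364]
ee_rot: [0.0, -0.647, 0.762, -0.0]
force: [-0.3, -0.2, 0.2]
finger_gap: 0.0002
t: 4.05
tool_pos: [0.5657, -0.0545, 0.0363]
ee_rot: [-0.0, -0.647, 0.762, 0.0]
force: [0.2, 0.1, 1.4]
finger_gap: -0.0002
t: 4.25
tool_pos: [0.5671, -0.0547, 0.0362]
ee_rot: [-0.001, -0.647, 0.762, 0.001]
force: [-2.6, 1.0, 1.3]
finger_gap: 0.0001
```

```bash
for i in 1; do python3 -m creep '0 .002 -.0003 0 0;0 .002 -.0003 0 0;0 0 0 0 0';done; python3 -m creep '0 .0015 -.0002 0 0;0 0 0 0 0'; python3 -m creep '0 .001 -.0002 0 0;0 0 0 0 0';python3 -m creep '0 .001 -.0002 0 0;0 0 0 0 0'
```

```text
t: 4.55
tool_pos: [0.5715, -0.0554, 0.0361]
ee_rot: [-0.0, -0.647, 0.762, 0.0]
force: [-3.7, 0.6, 1.0]
finger_gap: 0.0001
t: 4.75
tool_pos: [0.5723, -0.0554, 0.036]
ee_rot: [-0.001, -0.647, 0.762, 0.001]
force: [-6.5, 0.7, 3.1]
finger_gap: 0.0002
t: 4.95
tool_pos: [0.5725, -0.0554, 0.0359]
ee_rot: [-0.001, -0.647, 0.762, 0.002]
force: [-10.0, 1.3, 4.7]
finger_gap: 0.0002
t: 5.15
tool_pos: [0.5725, -0.0554, 0.0356]
ee_rot: [-0.002, -0.647, 0.762, 0.003]
force: [-12.9, 1.3, 7.8]
finger_gap: 0.0003
```

Hard stop reached at TCP x = 0.5725. Now I let go and back off.

```bash
python3 -m creep '0 -.02 .0033 0 0;0 -.03 .005 0 0;0 -.03 .005 0 0;0 -.03 .005 0 0;0 -.03 .005 0 0;0 -.025 .004 0 0;0 0 0 .04 0;0 0 0 .04 0;0 0 0 .04 0;0 0 0 0 0'; python3 st.py; python3 - <<'E'
from h import *
print(snap('top','top2.png',(230,130,430,310),4))
E
```

```text
t: 6.15
tool_pos: [0.4149, -0.0298, 0.1638]
ee_rot: [0.005, -0.647, 0.762, -0.006]
force: [1.2, -0.4, 0.5]
finger_gap: -0.0002
t 6.15 p [ 0.4149 -0.0298  0.1638] yaw -99.34 F [ 1.24 -0.42  0.45] gap -0.0002 q6 1.48
{'intrinsics': array([[467.28777224,   0.        , 277.92606844],
       [  0.        , 467.28777224, 213.82587794],
       [  0.        ,   0.        ,   1.        ]]), 'xyz': array([ 0.15479808, -0.1977544 ,  1.50411812]), 'orientation': array([-0.10966968,  0.80557944, -0.57698866,  0.07809236])}
```

View pics/top2.png

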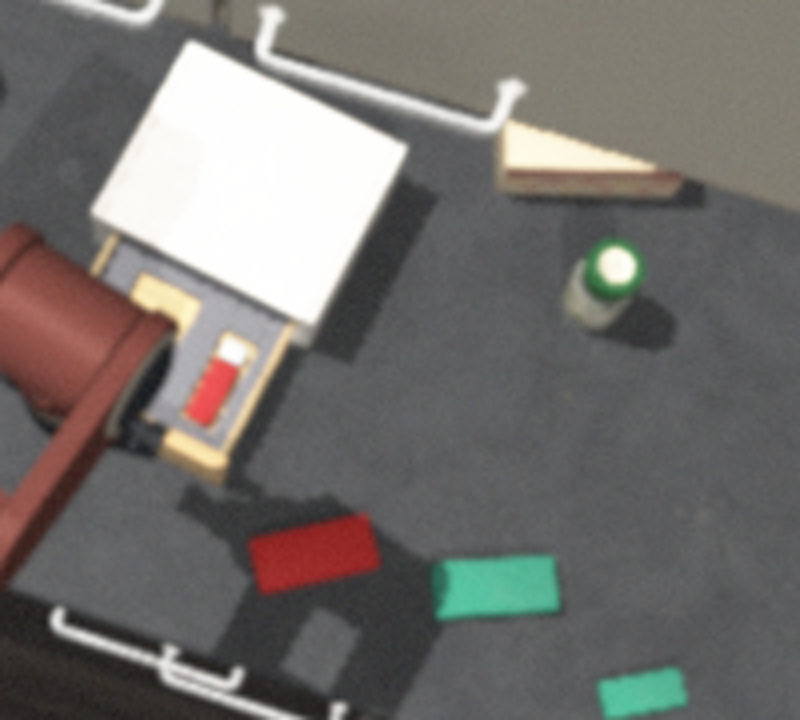

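The drawer is open, with the wide recess at about (165,300) and the lighter at (217,380). Next I go over the pack and look with the wrist camera.

```bash
python3 -m creep '.0854 .001 -.033 .005 -.73;.0854 .001 -.033 .005 -.73;.0854 .001 -.033 .005 -.73;.0854 .001 -.033 .005 -.73;.0854 .001 -.033 .005 -.73;.0854 .001 -.033 .005 -.73;.0854 .001 -.033 .005 -.73;.0854 .001 -.033 .005 -.73;.0854 .001 -.033 0 -.73;.0854 .001 -.033 0 -.73';python3 -m creep '.0854 0 0 0 0;.0854 0 0 0 0'; python3 st.py; python3 - <<'E'
from h import *
c=snap('wrist','wr2.png',None,1.4); np.save('c2.npy',c,allow_pickle=True)
print(c)
E
```

```text
t: 7.2
tool_pos: [0.42, -0.3601, 0.1948]
ee_rot: [0.0, -0.191, 0.982, 0.0]
force: [0.3, 1.1, 0.3]
finger_gap: 0.0854
t: 7.4
tool_pos: [0.4197, -0.3587, 0.1946]
ee_rot: [-0.0, -0.193, 0.981, 0.001]
force: [0.7, 1.0, 0.2]
finger_gap: 0.0851
t 7.4 p [ 0.4197 -0.3587  0.1946] yaw -157.75 F [0.67 1.04 0.16] gap 0.0851 q6 1.91
{'intrinsics': array([[289.35858716,   0.        , 284.30608275],
       [  0.        , 289.35858716, 210.90943253],
       [  0.        ,   0.        ,   1.        ]]), 'xyz': array([ 0.45118573, -0.4369028 ,  0.33616087]), 'orientation': array([-0.0326885 , -0.19011098,  0.96751646,  0.16340496])}
```

View pics/wr2.png

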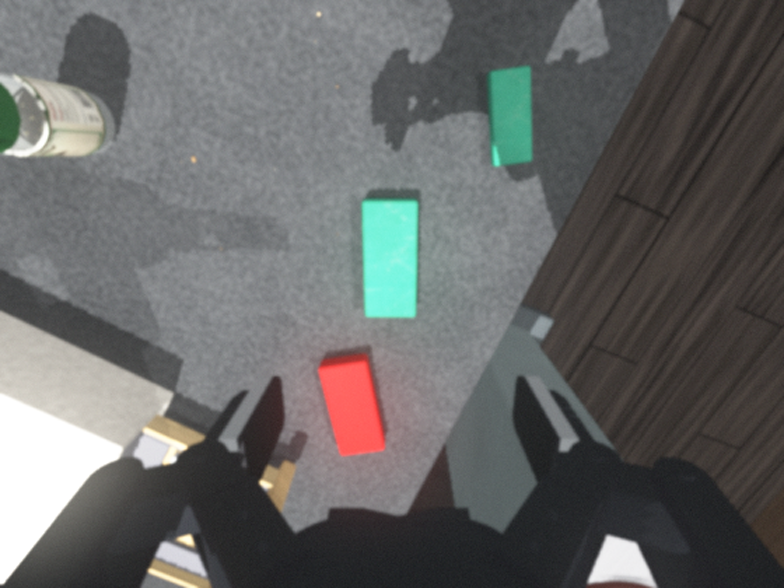

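The wrist view shows the pack's top corners at (364,200), (418,200), (415,317) and (366,317), nearly aligned with the jaws. The red look-alike lies beyond its end.

```bash
python3 - <<'E'
from h import *
c=np.load('c2.npy',allow_pickle=True).item()
P=[back(c,u/1.4,v/1.4,.018) for u,v in[(364,200),(418,200),(415,317),(366,317)]]
P=np.array(P)[:,:2];print(P.round(4), [np.linalg.norm(P[i]-P[i-1]).round(4) for i in range(4)])
# model: own x right in img?, use long along y
th,t,r=fit([(.0245,-.05),(-.0245,-.05),(-.0245,.05),(.0245,.05)],P); print(np.degrees(th),t,r.round(4).tolist())
p=manip.get_state()['tool_pos']; print('delta',t-p[:2])
E
```

```text
[[ 0.4625 -0.3964]
 [ 0.4241 -0.4122]
 [ 0.3883 -0.322 ]
 [ 0.4267 -0.3063]] [np.float64(0.097), np.float64(0.0415), np.float64(0.097), np.float64(0.0415)]
21.764426403920112 [ 0.42538639 -0.35920876] [[-0.0042, 0.0001], [0.0029, 0.0026], [0.0042, -0.0001], [-0.0029, -0.0026]]
delta [ 0.00553002 -0.00119301]
```

```bash
python3 -m creep '.075 .0055 -.001 -.03 0;.075 0 0 -.035 0;.075 0 0 -.035 0;.075 0 0 -.035 0;.075 0 0 -.025 0;.075 0 0 -.015 0;.075 0 0 -.01 0;.075 0 0 -.003 0;.075 0 0 0 0;.075 0 0 0 0'; python3 -m creep '.04 0 0 0 0;.04 0 0 0 0;.04 0 0 0 0;.04 0 0 0 0;.04 0 0 0 0;.04 0 0 0 0;.04 0 0 0 0'; python3 st.py
```

```text
t: 8.45
tool_pos: [0.4264, -0.3605, 0.0098]
ee_rot: [0.001, -0.193, 0.981, -0.001]
force: [-1.6, -0.8, 0.6]
finger_gap: 0.0751
t: 9.15
tool_pos: [0.4263, -0.3605, 0.0096]
ee_rot: [0.001, -0.193, 0.981, -0.001]
force: [-0.2, -0.2, 5.9]
finger_gap: 0.042
t 9.15 p [ 0.4263 -0.3605  0.0096] yaw -157.74 F [-0.23 -0.21  5.87] gap 0.042 q6 1.92
```

The gap reads 42 mm on a 49 mm pack with 6 N upward, so the tips may be riding on its edge. I'll reopen, go lower and grip again.

```bash
python3 -m creep '.075 0 0 0 0;.075 0 0 0 0;.075 0 0 0 0;.075 0 0 0 0;.075 0 0 -.004 0;.075 0 0 -.003 0;.075 0 0 0 0'; python3 st.py; python3 -m creep '.03 0 0 0 0;.03 0 0 0 0;.03 0 0 0 0;.03 0 0 0 0;.03 0 0 0 0;.03 0 0 0 0;.03 0 0 0 0;.03 0 0 0 0'; python3 st.py;  python3 - <<'E'
from h import *
c=snap('wrist','wr3.png',(100,150,460,420),2)
E
```

```text
t: 9.85
tool_pos: [0.4251, -0.3592, 0.0004]
ee_rot: [-0.0, -0.193, 0.981, 0.001]
force: [-0.6, 0.3, -0.0]
finger_gap: 0.0751
t 9.85 p [ 4.251e-01 -3.592e-01  4.000e-04] yaw -157.74 F [-0.63  0.31 -0.04] gap 0.0751 q6 1.92
t: 10.65
tool_pos: [0.4259, -0.36, 0.0018]
ee_rot: [0.0, -0.193, 0.981, -0.0]
force: [0.2, -0.2, 4.7]
finger_gap: 0.0428
t 10.65 p [ 0.4259 -0.36    0.0018] yaw -157.73 F [ 0.19 -0.25  4.74] gap 0.0428 q6 1.92
```

View pics/wr3.png

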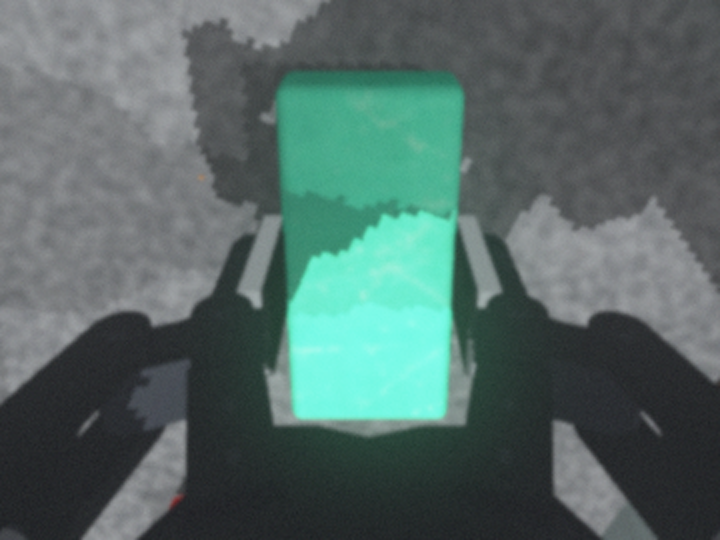

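The pack sits between the pads: far edge at row ~78, near edge at ~418, columns 280-463. I'll lift it, and work out its offset from the TCP and where to place it.

```bash
python3 - <<'E'
from h import *
c=get_calibration('wrist'); s=manip.get_state(); p=s['tool_pos']
P=np.array([back(c,u/2+100,v/2+150,.018)[:2] for u,v in[(281,80),(463,80),(447,418),(294,418)]]); print(P.round(4), P.mean(0), 'tcp',p)
print([np.linalg.norm(P[i]-P[i-1]).round(4) for i in range(4)], 'yaw long',np.degrees(np.arctan2(*(P[0]-P[3])[::-1])),np.degrees(np.arctan2(*(P[1]-P[2])[::-1])))
d=P.mean(0)-p[:2]; a=np.radians(-67.7); print('along long (away from robot -67.7deg)',d@[np.cos(a),np.sin(a)],'across',d@[-np.sin(a),np.cos(a)])
E
python3 -m creep '.03 0 0 .01 0;.03 0 0 .02 0;.03 0 0 .03 0;.03 0 0 .03 0;.03 0 0 .03 0;.03 0 0 .03 0;.03 0 0 0 0'; python3 st.py
```

```text
[[ 0.4625 -0.3996]
 [ 0.4248 -0.415 ]
 [ 0.3874 -0.3254]
 [ 0.4268 -0.3093]] [ 0.42540028 -0.3623153 ] tcp [ 0.42587543 -0.35999685  0.00175092]
[np.float64(0.0971), np.float64(0.0407), np.float64(0.0972), np.float64(0.0426)] yaw long -68.43473713463628 -67.32813969953654
along long (away from robot -67.7deg) 0.001964751208274612 across -0.0013193701739739343
t: 11.4
tool_pos: [0.4274, -0.3616, 0.1567]
ee_rot: [0.002, -0.193, 0.981, -0.004]
force: [0.0, 0.9, 0.2]
finger_gap: 0.0426
t 11.4 p [ 0.4274 -0.3616  0.1567] yaw -157.73 F [0.01 0.86 0.19] gap 0.0426 q6 1.92
```

```bash
python3 -m creep '.03 .001 .035 .002 .73;.03 .001 .035 .002 .73;.03 .001 .035 .002 .73;.03 .001 .035 .002 .73;.03 .001 .035 .002 .73;.03 .001 .035 0 .73;.03 .001 .035 0 .73;.03 .001 .035 0 .73;.03 .001 .035 0 .73;.03 .001 .035 0 .73'; python3 -m creep '.03 0 0 0 0;.03 0 0 0 0;.03 0 0 0 0'; python3 st.py;  python3 - <<'E'
from h import *
c=snap('wrist','wr4.png',None,1.4); np.save('c4.npy',c,allow_pickle=True)
E
```

```text
t: 12.4
tool_pos: [0.4343, -0.0081, 0.1598]
ee_rot: [-0.001, -0.649, 0.761, 0.001]
force: [0.9, -0.0, 0.0]
finger_gap: 0.0427
t: 12.7
tool_pos: [0.4351, -0.0103, 0.1606]
ee_rot: [-0.001, -0.647, 0.763, 0.0]
force: [-0.3, 0.3, -0.1]
finger_gap: 0.0424
t 12.7 p [ 0.4351 -0.0103  0.1606] yaw -99.42 F [-0.34  0.31 -0.1 ] gap 0.0424 q6 1.54
```

View pics/wr4.png

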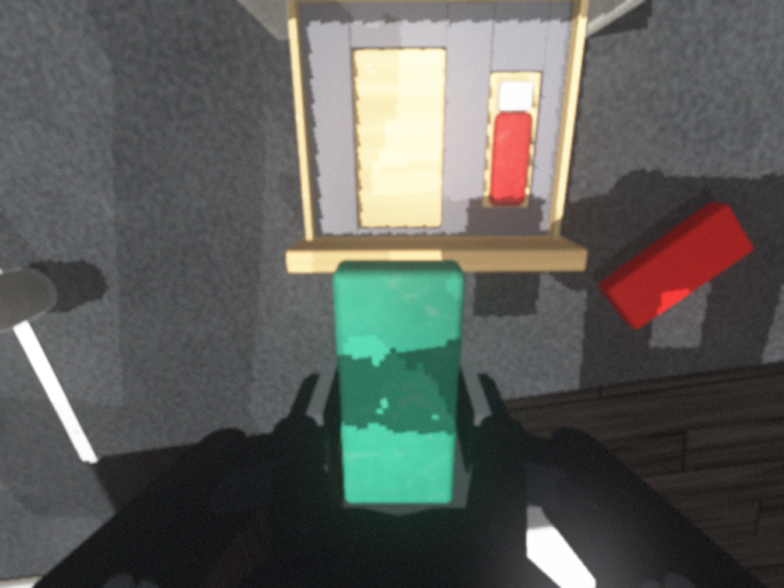

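The recess corners are at (352,48), (446,47), (441,228) and (360,228). The held pack's top corners are at (337,268), (463,268), (451,502) and (345,502).

```bash
python3 - <<'E'
from h import *
c=np.load('c4.npy',allow_pickle=True).item()
def q(pts,z,w,h):
    P=np.array([back(c,u/1.4,v/1.4,z)[:2] for u,v in pts]); th,t,r=fit([(h/2,w/2),(h/2,-w/2),(-h/2,-w/2),(-h/2,w/2)],P)
    print('deg',np.degrees(th).round(2),'c',t.round(4),'sizes',[np.linalg.norm(P[i]-P[i-1]).round(4) for i in range(4)]); return t
r=q([(352,48),(446,47),(441,228),(360,228)],.026,.057,.108)
k=q([(337,267),(463,267),(451,502),(345,502)],.1768,.049,.1)
f=q([(288,252),(586,250),(586,270),(288,272)],.068,.18,.008)
print('pack->recess',r-k,'tcp',manip.get_state()['tool_pos'],'pack-tcp',k-manip.get_state()['tool_pos'][:2])
E
```

```text
deg -8.9 c [ 0.5238 -0.0264] sizes [np.float64(0.1073), np.float64(0.056), np.float64(0.1078), np.float64(0.0553)]
deg -9.74 c [ 0.4364 -0.011 ] sizes [np.float64(0.0967), np.float64(0.0403), np.float64(0.0967), np.float64(0.0422)]
deg -9.03 c [ 0.4549 -0.0372] sizes [np.float64(0.0123), np.float64(0.1757), np.float64(0.0124), np.float64(0.1786)]
pack->recess [ 0.08740812 -0.01540092] tcp [ 0.43526998 -0.01053207  0.16078611] pack-tcp [ 0.0011702  -0.00046662]
```

```bash
python3 -m creep '.03 .02 -.0035 0 0;.03 .02 -.0035 0 0;.03 .02 -.0035 0 0;.03 .02 -.0035 0 0;.03 .0078 -.001 0 0;.03 0 0 -.03 0;.03 0 0 -.03 0;.03 0 0 -.03 0;.03 0 0 -.02 0;.03 0 0 0 0'; python3 -m creep '.03 0 0 0 0;.03 0 0 0 0'; python3 st.py
```

```text
t: 13.75
tool_pos: [0.5199, -0.0248, 0.0475]
ee_rot: [-0.003, -0.647, 0.763, 0.003]
force: [-0.5, 0.0, -0.6]
finger_gap: 0.0423
t: 13.95
tool_pos: [0.5246, -0.0252, 0.0531]
ee_rot: [0.001, -0.647, 0.763, -0.001]
force: [0.4, -0.8, 0.4]
finger_gap: 0.0424
t 13.95 p [ 0.5246 -0.0252  0.0531] yaw -99.37 F [ 0.43 -0.81  0.39] gap 0.0424 q6 1.54
```

```bash
python3 -m creep '.03 0 0 0 0;.03 0 0 0 0;.03 0 0 0 0'; python3 -m creep '.03 0 0 -.01 0;.03 0 0 -.008 0;.03 0 0 -.006 0;.03 0 0 -.002 0;.03 0 0 0 0;.03 0 0 0 0'; python3 -m creep '.03 0 0 -.002 0;.03 0 0 0 0;.03 0 0 0 0'
```

```text
t: 14.25
tool_pos: [0.5238, -0.0247, 0.0521]
ee_rot: [0.0, -0.647, 0.762, -0.001]
force: [0.7, 0.6, -0.9]
finger_gap: 0.0423
t: 14.85
tool_pos: [0.5235, -0.0247, 0.0253]
ee_rot: [0.0, -0.647, 0.762, -0.0]
force: [-0.3, -0.2, 0.1]
finger_gap: 0.0421
t: 15.15
tool_pos: [0.524, -0.0248, 0.024]
ee_rot: [0.0, -0.647, 0.762, -0.001]
force: [-0.3, 1.1, 4.2]
finger_gap: 0.0424
```

Light contact, with the pack below the rim. I release it.

```bash
python3 -m creep '.05 0 0 0 0;.055 0 0 0 0;.06 0 0 0 0;.065 0 0 0 0;.065 0 0 0 0;.065 0 0 0 0'; python3 -m creep '.065 0 0 .01 0;.065 0 0 .03 0;.065 0 0 .03 0;.065 0 0 .03 0;.065 -.03 .005 0 0;.065 -.03 .005 0 0;.065 -.03 .005 0 0;.065 0 0 0 0;.065 0 0 0 0;.065 0 0 0 0'; python3 st.py;  python3 - <<'E'
from h import *
c=snap('wrist','wr5.png',None,1.4); np.save('c5.npy',c,allow_pickle=True)
E
```

```text
t: 15.75
tool_pos: [0.5233, -0.0247, 0.0232]
ee_rot: [-0.0, -0.647, 0.762, 0.0]
force: [-0.5, 0.5, 0.8]
finger_gap: 0.0648
t: 16.75
tool_pos: [0.4344, -0.0099, 0.1242]
ee_rot: [0.001, -0.647, 0.762, -0.001]
force: [0.2, -0.1, 0.3]
finger_gap: 0.0649
t 16.75 p [ 0.4344 -0.0099  0.1242] yaw -99.34 F [ 0.21 -0.12  0.28] gap 0.0649 q6 1.54
```

View pics/wr5.png

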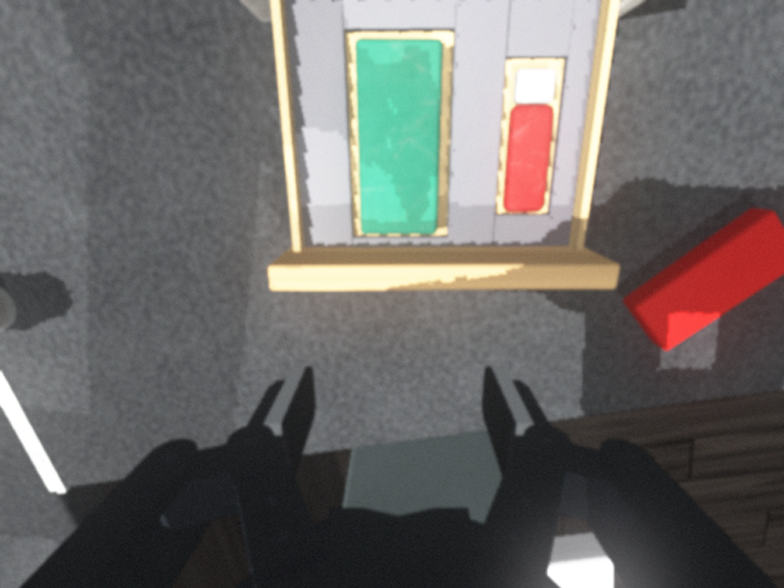

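The pack lies flat in the recess: recess corners (347,30), (454,31), (448,236), (355,236); pack top (357,39), (442,39), (438,234), (361,234). I'll put numbers to the offset.

```bash
python3 - <<'E'
from h import *
c=np.load('c5.npy',allow_pickle=True).item()
def q(pts,z,w,h):
    P=np.array([back(c,u/1.4,v/1.4,z)[:2] for u,v in pts]); th,t,r=fit([(h/2,w/2),(h/2,-w/2),(-h/2,-w/2),(-h/2,w/2)],P)
    print('deg',np.degrees(th).round(2),'c',t.round(4),'sizes',[np.linalg.norm(P[i]-P[i-1]).round(4) for i in range(4)]); return t
r=q([(347,30),(454,31),(448,236),(355,236)],.026,.057,.108)
k=q([(357,39),(442,39),(438,234),(361,234)],.038,.049,.1)
d=k-r; a=np.radians(-9.2); print('dx',d@[np.cos(a),np.sin(a)],'dy',d@[-np.sin(a),np.cos(a)])
E
```

```text
deg -9.06 c [ 0.524  -0.0265] sizes [np.float64(0.1061), np.float64(0.0547), np.float64(0.1057), np.float64(0.0555)]
deg -9.29 c [ 0.5225 -0.0254] sizes [np.float64(0.0958), np.float64(0.0416), np.float64(0.0959), np.float64(0.0436)]
dx -0.0016075747947189925 dy 0.000901632700185349
```

The pack's offset is dx -1.6 mm and dy +0.9 mm, well inside tolerance. Now I close the fingers, go in front of the drawer and push it in slowly.

```bash
python3 -m creep '0 -.011 -.01 0 0;0 -.011 -.009 0 0;0 0 0 0 0;0 0 0 0 0;0 0 0 -.03 0;0 0 0 -.03 0;0 0 0 -.028 0;0 0 0 0 0;0 0 0 0 0;0 0 0 0 0'; python3 -m creep '0 .005 -.0008 0 0;0 .005 -.0008 0 0;0 .004 -.0007 0 0;0 .003 -.0005 0 0;0 .003 -.0005 0 0;0 .003 -.0005 0 0;0 .003 -.0005 0 0;0 .003 -.0005 0 0;0 0 0 0 0'; python3 st.py
```

```text
t: 17.8
tool_pos: [0.4131, -0.0289, 0.0372]
ee_rot: [0.001, -0.647, 0.762, -0.001]
force: [0.1, 0.3, -0.0]
finger_gap: 0.0001
t: 18.7
tool_pos: [0.4402, -0.0334, 0.0351]
ee_rot: [-0.0, -0.647, 0.762, 0.0]
force: [-1.8, 0.2, 0.8]
finger_gap: -0.0003
t 18.7 p [ 0.4402 -0.0334  0.0351] yaw -99.33 F [-1.77  0.22  0.77] gap -0.0003 q6 1.49
```

```bash
for i in 1; do python3 -m creep '0 .004 -.0007 0 0;0 .004 -.0007 0 0;0 .004 -.0007 0 0;0 .004 -.0007 0 0;0 .004 -.0007 0 0;0 .004 -.0007 0 0;0 .004 -.0007 0 0;0 .004 -.0007 0 0;0 .004 -.0007 0 0;0 .004 -.0007 0 0'; done; python3 -m creep '0 .004 -.0007 0 0;0 .004 -.0007 0 0;0 .004 -.0007 0 0;0 .004 -.0007 0 0;0 .004 -.0007 0 0;0 .004 -.0007 0 0;0 .004 -.0007 0 0;0 .004 -.0007 0 0;0 .004 -.0007 0 0;0 .004 -.0007 0 0'; python3 -m creep '0 .004 -.0007 0 0;0 .004 -.0007 0 0;0 .004 -.0007 0 0;0 .004 -.0007 0 0;0 .004 -.0007 0 0;0 .004 -.0007 0 0;0 .004 -.0006 0 0;0 .004 -.0006 0 0;0 .003 -.0005 0 0;0 0 0 0 0'
```

```text
t: 19.7
tool_pos: [0.4805, -0.0405, 0.0352]
ee_rot: [-0.0, -0.647, 0.762, 0.0]
force: [-2.9, 3.0, -0.8]
finger_gap: 0.0001
t: 20.7
tool_pos: [0.5207, -0.0475, 0.0353]
ee_rot: [0.0, -0.647, 0.762, 0.0]
force: [-2.2, 3.9, -0.7]
finger_gap: -0.0001
t: 21.7
tool_pos: [0.556, -0.0537, 0.0355]
ee_rot: [0.0, -0.647, 0.762, -0.001]
force: [-2.1, 2.0, -0.5]
finger_gap: -0.0003
```

```bash
python3 -m creep '0 .002 -.0003 0 0;0 .002 -.0003 0 0;0 .002 -.0003 0 0;0 .002 -.0003 0 0;0 .0015 -.0002 0 0;0 .0015 -.0002 0 0;0 .0015 -.0002 0 0;0 0 0 0 0'; python3 -m creep '0 .001 -.0001 0 0;0 .001 -.0001 0 0;0 .001 -.0001 0 0;0 0 0 0 0';  python3 -m creep '0 .001 -.0001 0 0;0 .001 -.0001 0 0;0 0 0 0 0;0 0 0 0 0'
```

```text
t: 22.5
tool_pos: [0.5683, -0.0556, 0.0355]
ee_rot: [0.0, -0.647, 0.762, -0.001]
force: [-3.4, -0.9, 0.5]
finger_gap: 0.0002
t: 22.9
tool_pos: [0.571, -0.0557, 0.0353]
ee_rot: [0.0, -0.647, 0.762, -0.0]
force: [-3.0, -2.4, 1.3]
finger_gap: -0.0004
t: 23.3
tool_pos: [0.5718, -0.0553, 0.0349]
ee_rot: [-0.001, -0.647, 0.762, 0.001]
force: [-6.8, -0.0, 3.0]
finger_gap: 0.0005
```

```bash
python3 -m creep '0 .001 -.0002 0 0;0 .0005 0 0 0;0 0 0 0 0;0 0 0 0 0'; python3 -m creep '0 -.003 .0005 0 0;0 -.003 .0005 0 0;0 -.003 .0005 0 0;0 -.003 .0005 0 0;0 -.005 .0008 0 0;0 -.01 .0016 0 0;0 -.03 .005 0 0;0 -.03 .005 0 0;0 -.03 .005 0 0;0 0 0 0 0'; python3 -m creep '0 -.03 .005 .02 0;0 0 0 .04 0;0 0 0 .04 0;0 0 0 0 0;0 0 0 0 0;0 0 0 0 0;0 0 0 0 0;0 0 0 0 0;0 0 0 0 0;0 0 0 0 0'; python3 st.py; python3 - <<'E'
from h import *
c=snap('wrist','wr6.png',None,1.4); np.save('c6.npy',c,allow_pickle=True)
E
```

```text
t: 23.7
tool_pos: [0.5717, -0.055, 0.0344]
ee_rot: [-0.002, -0.647, 0.762, 0.003]
force: [-12.5, 0.9, 6.3]
finger_gap: -0.0001
t: 24.7
tool_pos: [0.4532, -0.0353, 0.0337]
ee_rot: [-0.001, -0.647, 0.762, 0.001]
force: [0.7, 0.2, -0.4]
finger_gap: 0.0001
t: 25.7
tool_pos: [0.4271, -0.0314, 0.1348]
ee_rot: [-0.0, -0.647, 0.762, 0.0]
force: [0.3, 0.5, 0.3]
finger_gap: 0.0002
t 25.7 p [ 0.4271 -0.0314  0.1348] yaw -99.34 F [0.28 0.48 0.3 ] gap 0.0002 q6 1.49
```

View pics/wr6.png

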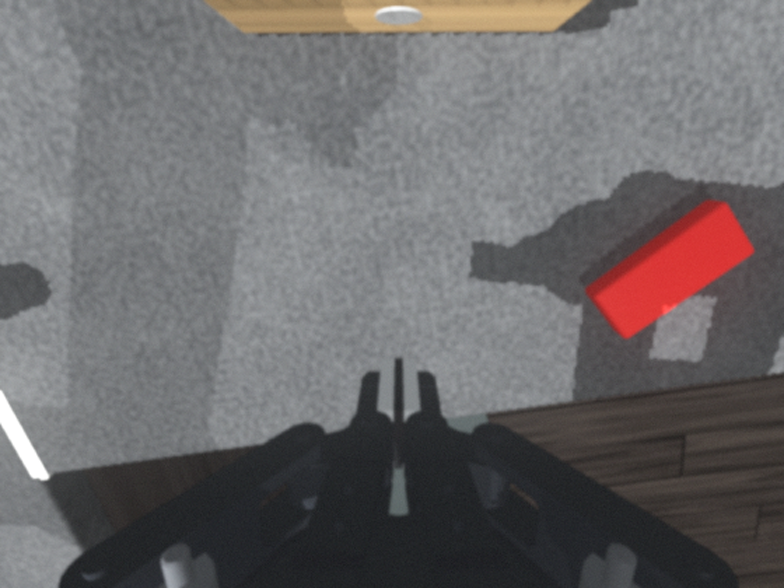

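The drawer stayed shut 1.5 s after I let go: the lower edge of its front is at row 33. I'll check the opening by number, wait 1 s, compare the pictures and hand in.

```bash
python3 -m creep '0 0 0 0 0;0 0 0 0 0;0 0 0 0 0;0 0 0 0 0;0 0 0 0 0;0 0 0 0 0;0 0 0 0 0;0 0 0 0 0;0 0 0 0 0;0 0 0 0 0' | head -1; python3 - <<'E'
from h import *
c=snap('wrist','wr7.png')
a=np.array([np.cos(-.162),np.sin(-.162)])
print('opening est', -.093-(back(c,400/1.4,33/1.4,.006)[:2]-[.6682,-.0705])@a)
i,j=[cv2.imread(f'pics/raw_wr{k}.png').astype(int) for k in(6,7)]; print('wrist change',abs(i-j)[:60].mean(), abs(i-j)[200:260].mean())
snap('top','top3.png'); i,j=[cv2.GaussianBlur(cv2.imread(f'pics/raw_top{k}.png'),(5,5),0).astype(int) for k in(1,3)]
d=abs(i-j).max(2)
for n,(u,v) in dict(jar=(381,202),salt=(173,202),egg=(184,164),box=(293,178)).items(): print(n,d[v-14:v+14,u-12:u+12].max())
manip.hand_in()
E
```

```text
t: 26.75
opening est 0.0006791854283166171
wrist change 2.8823313492063494 2.1757936507936506
jar 3
salt 7
egg 3
box 6
the job is handed in; nothing more can be done
```

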